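Level a granite surface plate with its jack foot

ROBOT

A 7-joint arm with a two-finger parallel gripper is mounted at the origin on the work surface. World frame = base frame: x ahead of the robot, y to its left, z up, the work surface at z = 0. Lengths are in m, angles in degrees, forces in N, time in s.
With the tool pointing down it reaches from about 0.35 to 0.775 m from the base axis. Payload 3.1 kg.
Tool frame: the origin (TCP) lies at the very end of the fingers, on their centre line; the grasp point (between the pads) lies 19 mm behind it; y points along the fingers, x is the direction in which the jaws open and shut, and the axes are right-handed (so a half turn about y gives the same grasp; the last joint's range is limited). The gripper opens to 85 mm and grips with 20 to 120 N. Pads are 22 mm wide; open, the fingers measure 114 mm over their backs; the gripper's body (76 mm by 85 mm) begins 54 mm behind the grasp point. The pads swing forward as they close: fully open they stand 13 mm farther back than shut.
Start: joints at [-75.728, 17.813, 0.802, 86.603, -0.252, 75.585, -1.558], TCP at [0.158, 0.527, 0.231] pointing down, gripper open.
Joint ranges: [-154.91, 154.91], [-16.99, 109.72], [-72.82, 74.43], [7.12, 147.25], [-82.49, 262.49], [11.32, 116.49], [-174.64, 174.64]. Speed limits (degrees/s): [159.86, 159.86, 180, 180, 180, 180, 180].

INTERFACE

Orientations are given as a 3x3 rotation matrix whose columns are the frame's x, y, z axes.
In Python, from rig import env, effector, kin, readout, grab_frame, camera_model, job gives the robot as it stands. Calls block until the motion is done:
- env.reach(position, orientation): joint-space move of the TCP to a pose.
- env.move_straight(position, frame=None, velocity=0.15): straight line of the TCP; frame=None keeps the orientation; velocity is the mean speed in m/s.
- env.set_joints(angles): joint-space move.
- effector.grip(opening): finger opening in m; the grip force is fixed at half the most; returns when the fingers have stopped.
- env.wait(seconds).
- kin.ik(position, orientation): joint angles nearest the present ones, or None.
- readout.read_state(): the state.
- grab_frame(name): name is "scene" or "top" or "wrist"; returns the picture (400x640x3 uint8, red, green, blue); there is no depth.
- camera_model(name): a dict with "fov_y" (degrees; the focal length in pixels is half the picture's height over the tangent of half this angle, whatever the lens; pixels are square), "cx", "cy" (the principal point, pixels), "distortion" ([k1, k2, p1, p2, k3] as OpenCV has them; the pictures are not rectified), "T" (4x4, takes a point from camera to world coordinates). Camera axes: x right, y down, z forward; pixel columns grow to the right and rows downward; lengths in m; the calibration is good to about 2 mm. A picture is of the moment at which its call begins: read the wrist's pose just before it. camera_model takes no time and is no camera call; for the wrist camera it gives the pose at the moment of the call.
A pose or a line that the arm cannot do raises env.PlanningError and nothing moves.
- job.sign_off(): hands the job in, once; it reports no verdict.
The state is a dict: "time": time; "joints": joint angles; "qvel": joint speeds; "tau": joint torques, N m; "ee_pos": TCP position; "tool_rot": TCP orientation; "ft_force": force on the tool from outside, world axes, zero at the start; "torque": the same for the moment, N m; "gripper_width": finger opening in m.
Only numpy, scipy, OpenCV 4.12 (cv2) and the standard library are available. Lean on these libraries where they do the work, as an engineer would, in place of code of your own. Each camera call takes 0.05 s, during which the arm holds its last target.

TASK

The small granite surface plate on the bench is out of level. Lay the yellow spirit level lengthwise on the middle of the plate, pointing at the black-knobbed levelling foot, let go of it, and turn the foot's knob until the bubble sits between the two black lines. Then press the level firmly down on the plate, with a push of about 10 N and the bubble still between the lines, and finish while you are still pressing; leave the other things on the bench where they are.

Things in the scene. Friction and masses are not known exactly. Their poses are not given: they have to be found in the camera images.
- level: Yellow spirit level, 200 mm long (own x), 28 wide (y), 44 high (z), about 0.5 kg, black end caps. Origin: centre of its underside. Its body is 28 high all along; above that two solid top blocks reach from 32 to 100 mm either side of the middle, up to 44, and between them lies the green vial (15 thick, along x, top at 43). Grip it across its 28 mm width.
- bubble (a joint): Pale bubble (14 mm long) along the vial: its position in m, 0 in the middle, positive towards the level's own +x end, stops at 0.018. Black lines 10 mm either side of the middle, so it is between them within 3 mm of 0. It goes to the higher end, 2.4 mm for each 0.001 rad of slope, and settles about 1.5 s after any movement.
- plate: Dark granite plate, 250 mm long (own y), 160 wide (x), 50 thick, in a red frame. Origin: centre of its top face, about 90 mm above the bench. Its stand is fixed to the bench; turning the levelling foot at its -y end tips it by thousandths of a radian about two plain feet at its +y end.
- foot_knob (a point): Middle of the levelling foot's black round knob, 40 mm across, 28 high, upright axis, top 100 mm above the bench, 175 mm from the plate's middle at its -y end; 30 mm free to the granite; a red lug lies below, top at 47 mm. It turns in place, stiffly (0.12 N m). Clockwise from above raises that end of the plate: 0.00236 rad for each rad of turn (4 mm lead).
- block: Steel setup block 76 x 51 x 25 mm, 0.7 kg, a bystander. Origin: centre of its underside.
- can: Upright blue spray can, 52 mm across, 150 mm high, a bystander. Origin: centre of its underside.
- driver: Red-handled screwdriver lying on the bench, a bystander. Origin near its middle.
- bin: Blue open parts bin 80 x 120 x 50 mm, a bystander. Origin: centre of its underside.
Things that resemble listed ones, but are neither listed nor needed, are in the scene too. There is more than one size of the level; the one meant has the size given above.

How it is judged:
By the outcome, as a careful person would: the job done as asked, in the order asked, and still so for the second after the job is handed in, while the arm keeps its last pose, push and grip.
It also fails if it takes over 72 s, if anything falls off the work surface, if the arm or the gripper's body presses on something with over 40 N, if the wrist force passes 120 N, or if a joint passes its speed limit or range.

## Working session

There is one attempt and no reset: what is moved stays moved. The work goes in short steps, each a Python script; the robot and the scene stay as the last script left them, time stands still between calls to the robot, and variables do not carry over. Pictures are saved under pics/ and viewed, and the job is handed in when it is done.

```bash
ls; mkdir -p pics; python3 - <<'E'
from rig import env, effector, kin, readout, grab_frame, camera_model, job
import cv2
for n in ["scene","top","wrist"]:
    f=grab_frame(n); cv2.imwrite(f"pics/a_{n}.png",f[:,:,::-1])
    m=camera_model(n); print(n,m["fov_y"],m["cx"],m["cy"],m["distortion"],m["T"])
print(readout.read_state())
E
```

```text
pics
scene 47.755864743775874 320.0157234330028 197.96820986160628 [0.03432827 0.         0.         0.         0.        ] [[-0.71896748  0.57928264 -0.38407991  0.91276103]
 [ 0.69503881  0.6012916  -0.39416933  0.49520099]
 [ 0.00260858 -0.55034538 -0.83493303  1.04414246]
 [ 0.          0.          0.          1.        ]]
top 51.840850687379984 317.38221105906155 204.7919028560415 [-0.08462474  0.          0.          0.          0.        ] [[ 0.01423226 -0.99500006  0.09885506  0.36725794]
 [-0.99988731 -0.01369018  0.00615975  0.03962569]
 [-0.00477561 -0.09893159 -0.99508278  1.12547195]
 [ 0.          0.          0.          1.        ]]
wrist 61.396874863303815 314.0079603050997 199.86818421051387 [0.00556607 0.         0.         0.         0.        ] [[ 0.28552969  0.92621445  0.24616983  0.09573704]
 [ 0.95836798 -0.27543948 -0.07525893  0.54557591]
 [-0.00190102  0.25740994 -0.96630042  0.3738734 ]
 [ 0.          0.          0.          1.        ]]
{'time': 0.15, 'joints': array([-75.72919576,  17.84963517,   0.8012798 ,  86.67113117,
        -0.25255078,  75.58578033,  -1.55980043]), 'qvel': array([-0.15229512, -0.12136315,  0.05058038, -0.2039204 , -0.07141285,
       -0.05449348,  0.03355381]), 'tau': array([ 7.87813060e-04, -3.80279839e+01,  1.46453138e-01, -2.30847019e+01,
        1.22363938e-02,  9.84112179e-03, -1.20548503e-05]), 'ee_pos': array([0.15749622, 0.52637796, 0.2304713 ]), 'tool_rot': array([[ 2.86635081e-01, -4.57482163e-04, -9.58039728e-01],
       [ 9.58038095e-01, -1.77063675e-03,  2.86635437e-01],
       [-1.82747095e-03, -9.99998328e-01, -6.92412690e-05]]), 'ft_force': array([ 0.06081256,  0.50640159, -0.41658478]), 'torque': array([-0.01849933, -0.01209432, -0.03339791]), 'gripper_width': 0.08535028192851671}
```

View pics/a_scene.png

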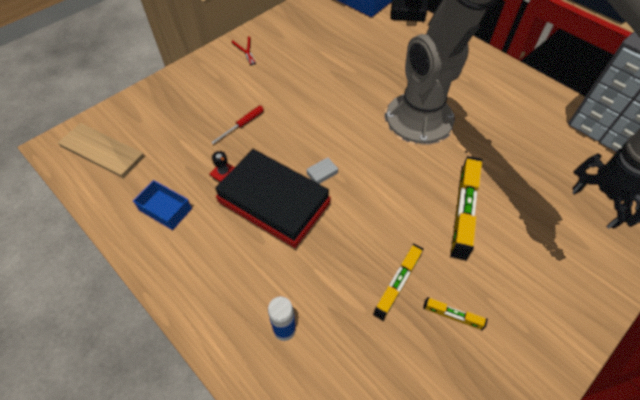

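View pics/a_top.png

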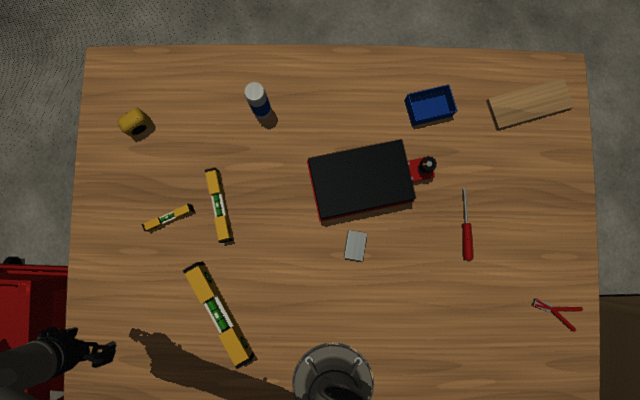

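View pics/a_wrist.png

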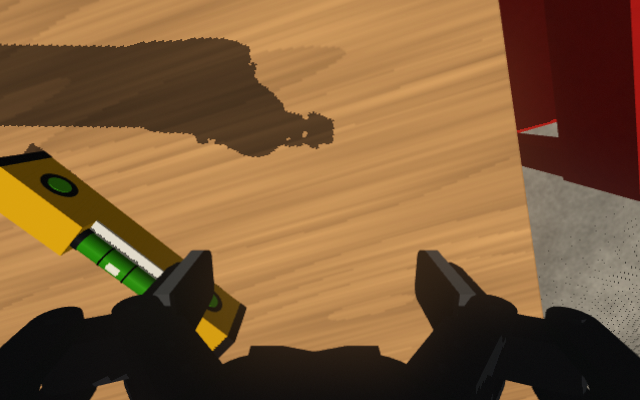

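The top view shows three yellow levels, at (168,218), (219,206) and (219,315). The plate is at (362,180), the knob at (428,164), the block at (355,246), the can at (257,95) and the bin at (431,106). Next I'll measure them with colour masks and ray casting.

```bash
cat > h.py <<'E'
import numpy as np, cv2
def cam(m):
    f=200/np.tan(np.radians(m["fov_y"]/2))
    K=np.array([[f,0,m["cx"]],[0,f,m["cy"]],[0,0,1.]])
    return K,np.array(m["distortion"],float),np.array(m["T"])
def ray(m,uv):
    K,d,T=cam(m)
    p=cv2.undistortPoints(np.array(uv,float).reshape(-1,1,2),K,d).reshape(-1,2)
    v=np.c_[p,np.ones(len(p))]@T[:3,:3].T
    return T[:3,3],v
def onz(m,uv,z):
    o,v=ray(m,uv); return o+v*((z-o[2])/v[:,2])[:,None]
def proj(m,P):
    K,d,T=cam(m); R=T[:3,:3].T
    return cv2.projectPoints(np.array(P,float).reshape(-1,1,3),cv2.Rodrigues(R)[0],-R@T[:3,3],K,d)[0].reshape(-1,2)
def cross(m1,a,m2,b):
    o1,v1=ray(m1,a); o2,v2=ray(m2,b); out=[]
    for p,q in zip(v1,v2):
        A=np.c_[p,-q]; s=np.linalg.lstsq(A,o2-o1,rcond=None)[0]
        out.append(((o1+p*s[0])+(o2+q*s[1]))/2)
    return np.array(out)
E
python3 - <<'E'
import cv2,numpy as np
from h import *
from rig import camera_model
for n in ["top","scene"]:
    m=camera_model(n); im=cv2.imread(f"pics/a_{n}.png"); hsv=cv2.cvtColor(im,cv2.COLOR_BGR2HSV)
    mk=cv2.inRange(hsv,(18,150,90),(32,255,255))
    g=cv2.inRange(hsv,(45,120,40),(80,255,255))
    k=cv2.morphologyEx(mk|g,cv2.MORPH_CLOSE,np.ones((9,9)))
    for c in cv2.findContours(k,cv2.RETR_EXTERNAL,cv2.CHAIN_APPROX_NONE)[0]:
        if cv2.contourArea(c)<150: continue
        r=cv2.minAreaRect(c); b=cv2.boxPoints(r); P=onz(m,b,0.035)
        print(n,np.round(r[0]),np.round(P.mean(0),3),"sides",np.round([np.linalg.norm(P[1]-P[0]),np.linalg.norm(P[2]-P[1])],3))
im=cv2.imread("pics/a_top.png"); 
cv2.imwrite("pics/b_top.png",cv2.resize(im[120:270,290:450],None,fx=5,fy=5,interpolation=cv2.INTER_CUBIC)[:600,:800])
cv2.imwrite("pics/b_lev.png",cv2.resize(im[160:260,135:240],None,fx=5,fy=5,interpolation=cv2.INTER_CUBIC))
im=cv2.imread("pics/a_scene.png"); cv2.imwrite("pics/b_scene.png",cv2.resize(im[135:255,190:350],None,fx=5,fy=5,interpolation=cv2.INTER_CUBIC))
E
```

```text
top [217. 315.] [0.183 0.306 0.035] sides [0.053 0.276]
top [166. 217.] [0.438 0.454 0.035] sides [0.129 0.022]
top [216. 205.] [0.473 0.318 0.035] sides [0.031 0.188]
top [130. 119.] [0.709 0.574 0.035] sides [0.074 0.045]
scene [455. 314.] [0.446 0.459 0.035] sides [0.035 0.134]
scene [390. 295.] [0.518 0.327 0.035] sides [0.091 0.033]
scene [409. 261.] [0.42  0.303 0.035] sides [0.095 0.033]
scene [467. 203.] [0.17  0.295 0.035] sides [0.292 0.061]
```

```bash
python3 - <<'E'
import cv2
im=cv2.imread("pics/a_scene.png"); cv2.imwrite("pics/b_slev.png",cv2.resize(im[235:335,360:500],None,fx=5,fy=5,interpolation=cv2.INTER_CUBIC))
E
```

```text
(no output)
```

View pics/b_top.png

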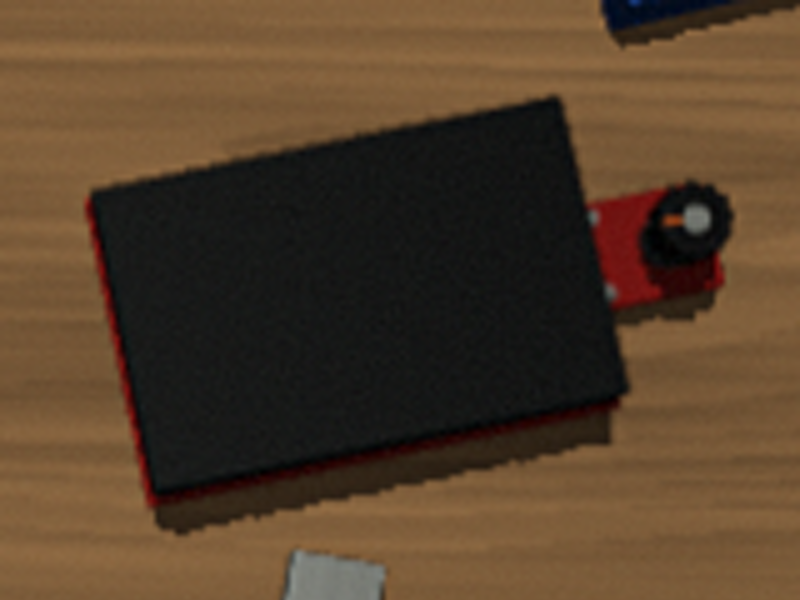

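View pics/b_lev.png

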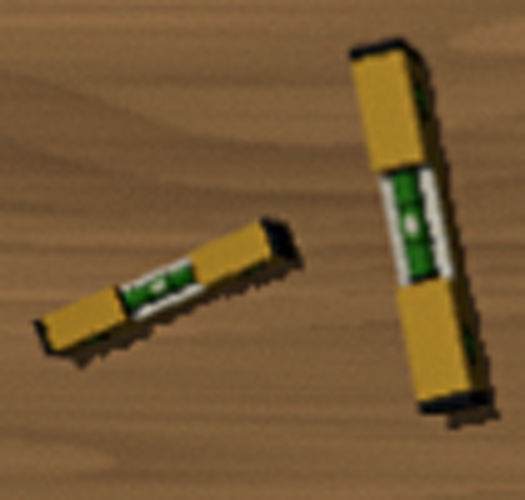

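View pics/b_scene.png

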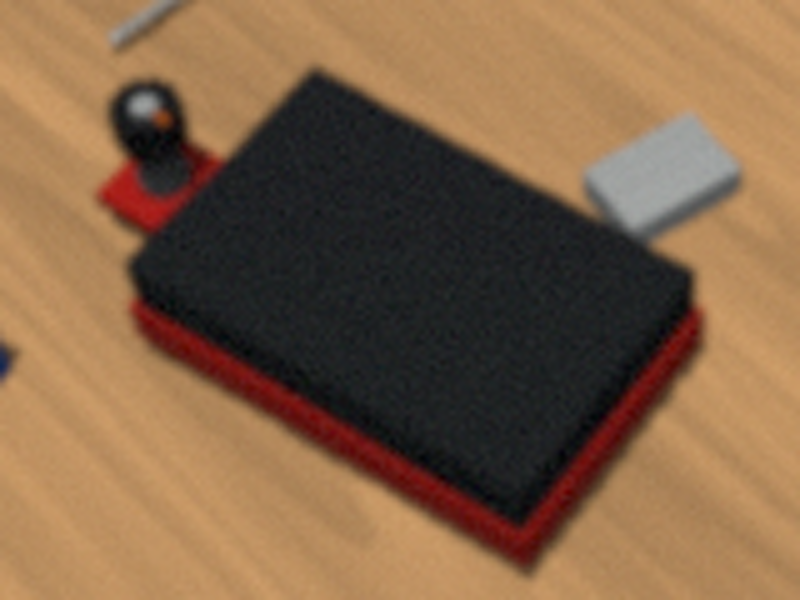

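View pics/b_slev.png

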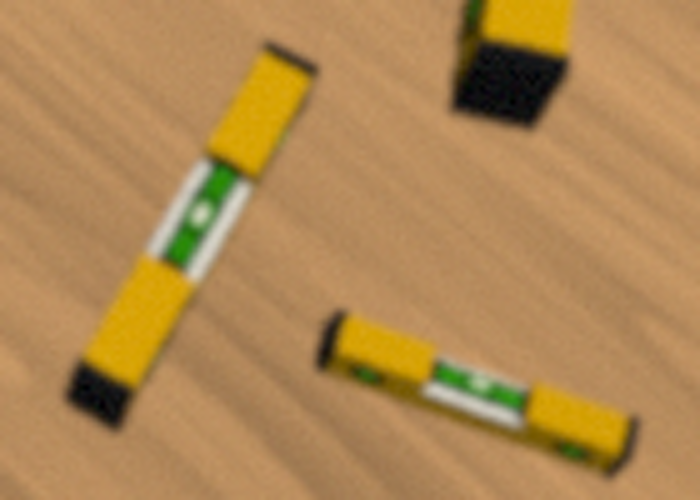

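The bench closeups show the 200 mm level is the middle one (end caps at about (210,170) and (227,241) in the top view). The plate and its knob are also clear. Next I'll ray-cast the corner pixels.

```bash
python3 - <<'E'
from h import *
from rig import camera_model
mt,ms=camera_model("top"),camera_model("scene")
s=lambda a,ox,oy: (np.array(a,float)+.5)/5-.5+[ox,oy]
def rep(n,P):
    e=P[1:]-P[:-1]; print(n,np.round(P,4).tolist(),"c",np.round(P.mean(0),4),"len",np.round(np.linalg.norm(e,axis=1),4),"ang",np.round(np.degrees(np.arctan2(e[:,1],e[:,0])),1))
L=[(352,55),(405,40),(474,392),(420,404)]
pt=s(L,135,160); rep("lev top",onz(mt,pt,.044))
Ls=[(270,45),(315,70),(130,395),(85,362)]
rep("lev scene",onz(ms,s(Ls,360,235),.044))
T=[(92,190),(558,97),(628,392),(158,492)]
S=[(522,522),(130,268),(317,68),(693,272)]
rep("plate top",onz(mt,s(T,290,120),.09)); rep("plate scene",onz(ms,s(S,190,135),.09))
rep("plate x",cross(mt,s(T,290,120),ms,s(S,190,135)))
print("knob",onz(mt,s([(690,223)],290,120),.1),onz(ms,s([(147,108)],190,135),.1))
print("screw",cross(mt,s([(697,218)],290,120),ms,s([(147,103)],190,135)))
E
```

```text
lev top [[0.5628, 0.3494, 0.044], [0.5713, 0.3209, 0.044], [0.3836, 0.2768, 0.044], [0.3768, 0.3054, 0.044]] c [0.4736 0.3131 0.044 ] len [0.0297 0.1928 0.0293] ang [ -73.5 -166.8  103.4]
lev scene [[0.3797, 0.2818, 0.044], [0.3745, 0.306, 0.044], [0.5637, 0.3515, 0.044], [0.5669, 0.327, 0.044]] c [0.4712 0.3166 0.044 ] len [0.0247 0.1946 0.0246] ang [102.1  13.5 -82.5]
plate top [[0.5912, 0.0718, 0.09], [0.6438, -0.1679, 0.09], [0.4909, -0.2024, 0.09], [0.4368, 0.0359, 0.09]] c [ 0.5407 -0.0656  0.09  ] len [0.2454 0.1567 0.2444] ang [ -77.6 -167.3  102.8]
plate scene [[0.6, 0.086, 0.09], [0.6455, -0.1622, 0.09], [0.4924, -0.1985, 0.09], [0.4396, 0.0395, 0.09]] c [ 0.5444 -0.0588  0.09  ] len [0.2523 0.1573 0.2438] ang [ -79.6 -166.6  102.5]
plate x [[0.5943, 0.0744, 0.0679], [0.6445, -0.1681, 0.0834], [0.4909, -0.2028, 0.0853], [0.4369, 0.0363, 0.084]] c [ 0.5416 -0.065   0.0802] len [0.2481 0.1575 0.2451] ang [ -78.3 -167.3  102.7]
knob [[ 0.57674327 -0.23289246  0.1       ]] [[ 0.57937773 -0.23237922  0.1       ]]
screw [[ 0.57833922 -0.23530122  0.10117922]]
```

```bash
cat >> h.py <<'E'
def R(yaw):
    a=np.radians(yaw); c,s=np.cos(a),np.sin(a)
    return np.array([[c,0,-s],[s,0,c],[0,-1.,0]])
def snap(n):
    from rig import grab_frame,camera_model
    m=camera_model("wrist"); f=grab_frame("wrist")
    cv2.imwrite(f"pics/{n}.png",f[:,:,::-1]); np.save(f"pics/{n}.npy",m,allow_pickle=True); return m
def st(*a):
    from rig import readout
    s=readout.read_state(); print(*a,"t",round(s["time"],2),"p",np.round(s["ee_pos"],4),"F",np.round(s["ft_force"],1),"w",round(s["gripper_width"],4),"j7",round(s["joints"][6],1)); return s
E
python3 - <<'E'
from h import *
from rig import *
st(); env.reach([0.473,0.314,0.16],R(103.2)); st(); snap("c1")
E
```

```text
t 0.15 p [0.1575 0.5264 0.2305] F [ 0.1  0.5 -0.4] w 0.0854 j7 -1.6
t 1.59 p [0.472  0.3157 0.1601] F [ 0.6  0.9 -0. ] w 0.0856 j7 71.1
```

View pics/c1.png

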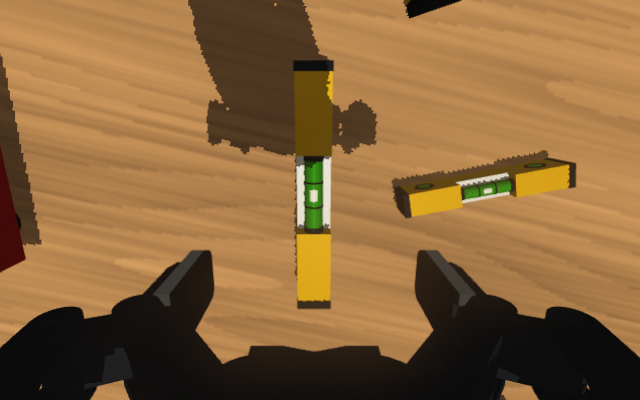

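The wrist view shows the level straight ahead. Its top face runs from (293,60)/(333,60) to (298,302)/(330,302), and the vial is at (314,195), so yaw is nearly right.

```bash
python3 - <<'E'
from h import *
m=np.load("pics/c1.npy",allow_pickle=True).item()
P=onz(m,[(293,60.5),(333.5,60.5),(330.5,302),(298,302)],.044)
a=(P[0]+P[1])/2;b=(P[2]+P[3])/2;d=a-b
print(P, (a+b)/2,np.linalg.norm(d),np.degrees(np.arctan2(d[1],d[0])))
E
```

```text
[[0.37915128 0.27856154 0.044     ]
 [0.37241073 0.30683502 0.044     ]
 [0.56217859 0.35234003 0.044     ]
 [0.56867239 0.32492373 0.044     ]] [0.47060325 0.31566508 0.044     ] 0.19512797117654404 -166.38465500269865
```

```bash
python3 - <<'E'
from h import *
from rig import *
m=np.load("pics/c1.npy",allow_pickle=True).item()
P=onz(m,[(313.2,60.5),(314.2,308),(314,157),(314,234)],.044)
d=P[1]-P[0]; print(np.round(P,4),np.linalg.norm(d),np.linalg.norm(P[3]-P[2]))
c=(P[0]+P[1])/2; print(c,(P[2]+P[3])/2)
yaw=np.degrees(np.arctan2(d[1],d[0])); print(yaw)
x,y=c[:2]
env.reach([x,y,0.08],R(yaw+90)); st()
env.move_straight([x,y,0.008],velocity=0.1); st("down")
effector.grip(0.02); st("grip"); snap("c2")
env.move_straight([x,y,0.25],velocity=0.25); st("up"); snap("c3")
E
```

```text
[[0.3758 0.2927 0.044 ]
 [0.5712 0.34   0.044 ]
 [0.4431 0.3093 0.044 ]
 [0.5045 0.3239 0.044 ]] 0.2010096627866804 0.06315528727392526
[0.47347176 0.31630627 0.044     ] [0.47378316 0.31658595 0.044     ]
13.60702309579595
t 2.06 p [0.4725 0.317  0.0798] F [0.6 0.6 0.4] w 0.0853 j7 72.0
down t 2.92 p [0.4743 0.3168 0.0089] F [-1. -0.  0.] w 0.0852 j7 72.8
grip t 3.49 p [0.474  0.3162 0.0085] F [-0.6 -0.8  3.8] w 0.0266 j7 72.8
up t 4.66 p [0.4721 0.3156 0.2475] F [-0.9 -0.2 -5.3] w 0.0269 j7 70.9
```

```bash
python3 -c "
import cv2;cv2.imwrite('pics/c23.png',cv2.hconcat([cv2.resize(cv2.imread('pics/c2.png'),(400,250)),cv2.resize(cv2.imread('pics/c3.png'),(400,250))]))"
```

```text
(no output)
```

View pics/c23.png

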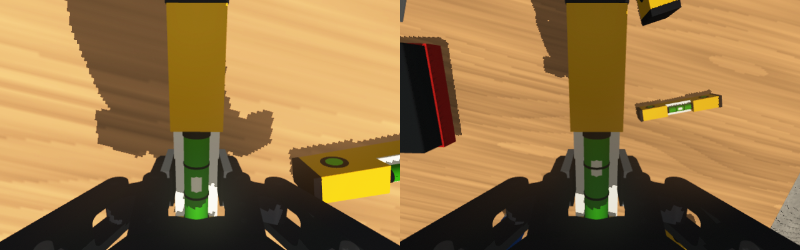

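The level is held centred across its middle; the weight change of about 5 N agrees. I'll carry it above the plate and refine the plate's pose there.

```bash
python3 - <<'E'
from h import *
from rig import *
env.reach([0.541,-0.064,0.33],R(12.6)); env.wait(0.3); st(); snap("d1")
E
```

```text
t 6.47 p [ 0.5411 -0.0631  0.3298] F [ 0.8  0.7 -4.5] w 0.0265 j7 26.6
```

View pics/d1.png

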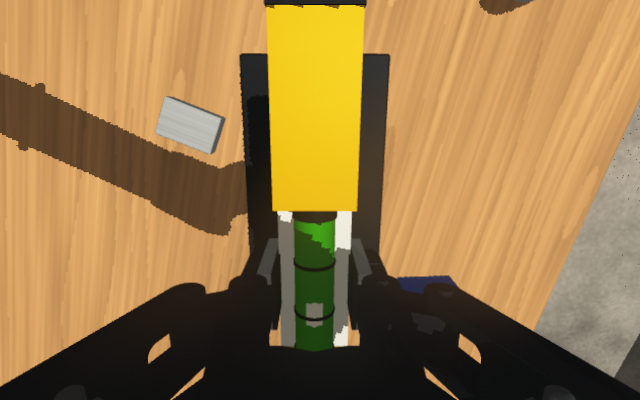

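```bash
python3 - <<'E'
from h import *
m=np.load("pics/d1.npy",allow_pickle=True).item()
im=cv2.imread("pics/d1.png"); g=cv2.cvtColor(im,cv2.COLOR_BGR2GRAY).astype(int); h=cv2.cvtColor(im,cv2.COLOR_BGR2HSV)
for r in (65,80,230,245): print(r,g[r,234:256],g[r,372:396])
print(g[46:62,262],g[46:62,380])
P=onz(m,[(241,54),(389.5,54),(381,235),(249,235)],.09)
print(np.round(P,4)); a=(P[0]+P[1])/2; b=(P[2]+P[3])/2
for q in (P[3]-P[0],P[2]-P[1],P[1]-P[0],b-a): print(np.degrees(np.arctan2(q[1],q[0])),np.linalg.norm(q))
d=(b-a)/np.linalg.norm(b-a); print("c",a+.125*d)
E
```

```text
65 [177 173 172 170 167 127  57  32  37  39  38  39  38  38  38  39  39  38
  39  38  38  39] [ 51  52  51  52  52  52  52  53  51  52  52  53  53  53  54  51  40  84
 150 174 173 171 167 167]
80 [171 173 174 173 173 175 118  28  33  38  39  38  38  38  38  38  38  37
  38  38  37  38] [ 52  53  52  52  53  53  54  53  54  54  54  55  55  55  52  43  89 150
 171 170 172 173 175 176]
230 [157 158 161 164 161 161 156 151 150 154 159 164 167 169 122  36  39  40
  35  29  30  29] [ 54  54  55  55  55  56  53  61 128 168 168 169 170 167 165 167 174 177
 177 174 172 170 168 166]
245 [163 163 160 156 152 150 149 146 150 160 165 165 162 159 143  93  36  40
  41  40  34  30] [ 51  51  50  51  52  51  48 122 168 165 164 170 176 177 176 171 168 165
 162 162 169 180 183 183]
[176 177 177 177 176 175 174 112  46  35  40  40  41  41  40  39] [176 175 174 173 172 172 169 136  59  41  52  52  51  52  51  52]
[[ 0.4393  0.0391  0.09  ]
 [ 0.592   0.0737  0.09  ]
 [ 0.6383 -0.1241  0.09  ]
 [ 0.4825 -0.1595  0.09  ]]
-77.72876602469358 0.203243717750722
-76.8070909581688 0.2031166719390771
12.74942740750141 0.1565456363930788
-77.26807257225819 0.20317362281675155
c [ 0.54318422 -0.06551044  0.09      ]
```

```bash
python3 - <<'E'
from h import *
from rig import *
x,y=0.542,-0.0645
env.reach([x,y,0.13],R(12.7)); st()
env.move_straight([x,y,0.102],velocity=0.08); env.wait(0.2); s=st(); f0=s["ft_force"][2]
z=0.102
while z>0.094:
    z-=0.001; env.move_straight([x,y,z],velocity=0.05); env.wait(0.1); s=st(z)
    if s["ft_force"][2]-f0>3: break
snap("e1")
E
```

```text
t 7.34 p [ 0.5438 -0.0648  0.1315] F [ 0.1  0.  -4.1] w 0.0266 j7 31.0
t 8.04 p [ 0.5426 -0.0646  0.1026] F [ 0.4 -0.9 -5.6] w 0.0267 j7 32.0
0.10099999999999999 t 8.39 p [ 0.542  -0.0645  0.101 ] F [-0.5 -0.9 -5.1] w 0.0266 j7 32.1
0.09999999999999999 t 8.74 p [ 0.542  -0.0645  0.1   ] F [ 0.3  0.1 -4.3] w 0.0266 j7 32.1
0.09899999999999999 t 9.09 p [ 0.542  -0.0645  0.099 ] F [-0.3  0.3 -4.8] w 0.0264 j7 32.2
0.09799999999999999 t 9.44 p [ 0.5423 -0.0646  0.0982] F [-0.2  0.1 -3. ] w 0.0266 j7 32.2
0.09699999999999999 t 9.79 p [ 0.5423 -0.0646  0.0982] F [-2.   0.2  5.7] w 0.0271 j7 32.2
```

View pics/e1.png

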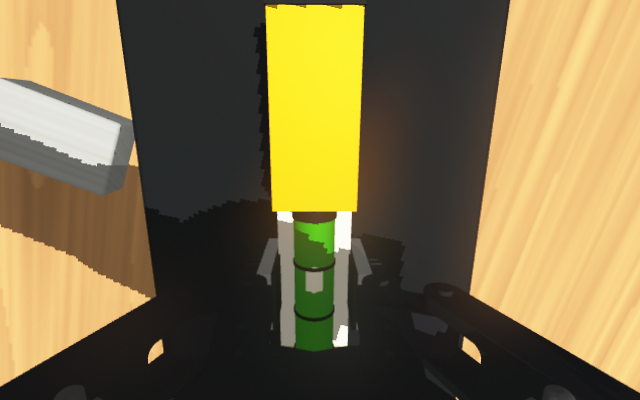

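Contact was felt at 0.0982, the expected height. I'll release, rise and read the bubble from square on.

```bash
python3 - <<'E'
from h import *
from rig import *
effector.grip(0.085); st("open")
env.move_straight([0.542,-0.0645,0.16],velocity=0.15); st("up")
env.reach([0.542,-0.0645,0.2],R(-77.3)); env.wait(1.0); st(); snap("e2")
E
```

```text
open t 10.44 p [ 0.542  -0.0645  0.0969] F [-0.2 -0.3  0.4] w 0.0849 j7 32.2
up t 11.01 p [ 0.5416 -0.0643  0.1596] F [-0.3  0.3 -0.2] w 0.085 j7 30.0
t 13.31 p [ 0.542  -0.0645  0.2   ] F [ 0.3 -0.4 -0.2] w 0.0848 j7 -53.0
```

View pics/e2.png

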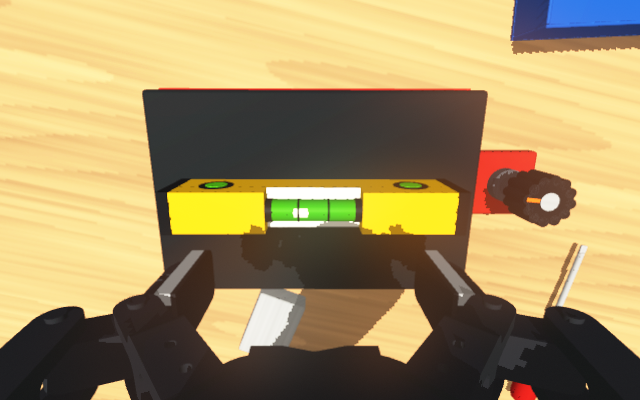

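```bash
cat >> h.py <<'E'
def bubble(n,c,out,ax):
    m=np.load(f"pics/{n}.npy",allow_pickle=True).item(); im=cv2.imread(f"pics/{n}.png")
    u,v=proj(m,[c])[0].round().astype(int)
    cv2.imwrite(f"pics/{out}.png",cv2.resize(im[v-25:v+25,u-50:u+50],None,fx=8,fy=8,interpolation=cv2.INTER_CUBIC))
    return m,u,v
E
python3 - <<'E'
from h import *
m,u,v=bubble("e2",[0.542,-0.0645,0.13],"e2b",None); print(u,v)
L=onz(m,[(168,192),(458,192),(458,235),(169,235)],.134); print(np.round(L.mean(0),4))
c=(onz(m,[(168,213)],.134)+onz(m,[(458,213)],.134))/2
P=onz(m,[(143,90),(487,90),(469.5,289),(160,289)],.09); print(np.round(P,4),np.round(P.mean(0),4),np.round(np.linalg.norm(np.diff(P,axis=0),axis=1),4)); print(c)
for A in (L,P):
    q=A[1]-A[0]; print(np.degrees(np.arctan2(q[1],q[0])),np.linalg.norm(q))
print("screw",onz(m,[(550,202)],.1))
E
```

```text
314 212
[ 0.5421 -0.0638  0.134 ]
[[ 0.5922  0.0724  0.09  ]
 [ 0.6465 -0.1674  0.09  ]
 [ 0.4933 -0.2088  0.09  ]
 [ 0.436   0.0439  0.09  ]] [ 0.542 -0.065  0.09 ] [0.2459 0.1587 0.2591]
[[ 0.54266927 -0.06353701  0.134     ]]
-77.22555044616381 0.18532769143822764
-77.23483388669202 0.24591442462161403
screw [[ 0.57990524 -0.23657949  0.1       ]]
```

View pics/e2b.png

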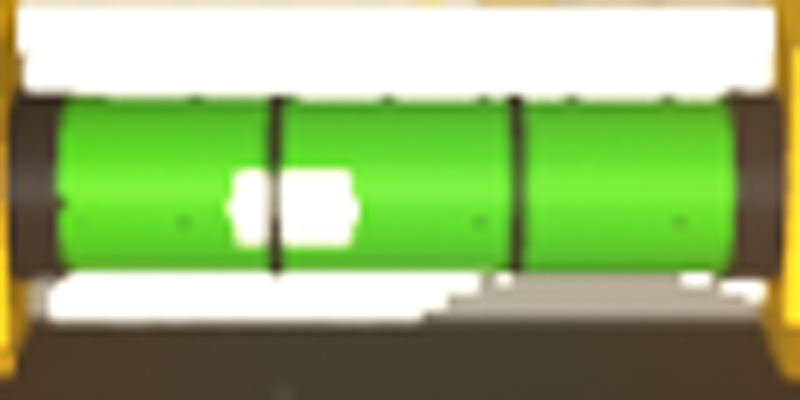

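The bubble is 8.7 mm off towards the plate's +y end, with the lines at 277 and 516 and the bubble centred on 293 in the zoom. So the knob end is low and needs about 1.53 rad clockwise. The level lies within about 1.5 mm and 0.1° of the plate's middle line. Now I'll go to the knob.

```bash
python3 - <<'E'
from h import *
from rig import *
env.reach([0.580,-0.2358,0.17],R(30)); effector.grip(0.058); st(); snap("f1")
E
```

```text
t 15.49 p [ 0.5801 -0.2356  0.17  ] F [ 0.2 -0.3  0.7] w 0.0578 j7 61.9
```

View pics/f1.png

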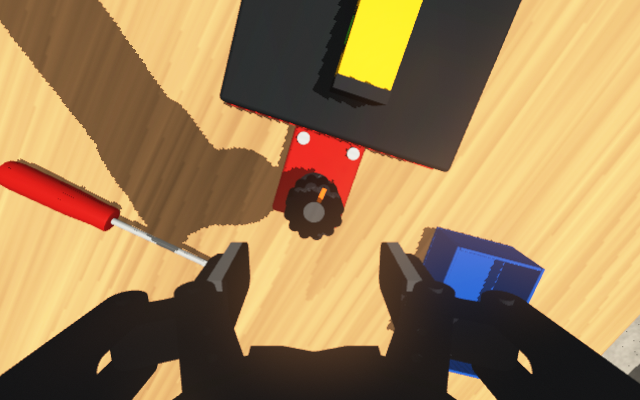

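The knob's silver cap is at (314,212), on the fingers' centre line (about x=314). I'll check its position, then grip and turn.

```bash
python3 - <<'E'
from h import *
from rig import *
m=np.load("pics/f1.npy",allow_pickle=True).item()
k=onz(m,[(314,212)],.102)[0]; print(k)
x,y=(k[:2]+[0.580,-0.2358])/2; print(x,y)
env.move_straight([x,y,0.065],velocity=0.12); env.wait(.2); st("down")
effector.grip(0.03); st("grip"); env.wait(0.2); s=st()
E
```

```text
[ 0.58031843 -0.23490012  0.102     ]
0.5801592157587219 -0.23535006116920074
down t 16.77 p [ 0.5808 -0.2356  0.066 ] F [-0.8 -0.2 -0.7] w 0.0578 j7 64.1
grip t 17.07 p [ 0.5798 -0.2358  0.0659] F [-2.6 -0.5  5.1] w 0.0386 j7 64.1
t 17.27 p [ 0.5798 -0.2358  0.0659] F [-2.7  0.1  5.3] w 0.0383 j7 64.1
```

```bash
python3 - <<'E'
from h import *
from rig import *
q=np.array(readout.read_state()["joints"])
for d in (-30,-60,-89):
    p=q.copy(); p[6]+=d; env.set_joints(p); s=st(d); print(np.round(s["torque"],2))
env.wait(0.2); s=st(); print(np.round(s["torque"],2)); snap("g0")
effector.grip(0.058); st("open")
env.move_straight([0.580,-0.2357,0.17],velocity=0.2); st()
env.reach([0.542,-0.0645,0.2],R(-77.3)); env.wait(1.0); st(); snap("g1")
m,u,v=bubble("g1",[0.542,-0.0645,0.13],"g1b",None); print(u,v)
E
```

```text
-30 t 17.84 p [ 0.5797 -0.2358  0.0659] F [-0.7 -0.   1.6] w 0.039 j7 34.2
[ 0.05  0.37 -0.09]
-60 t 18.41 p [ 0.5796 -0.2358  0.0659] F [-2.6  0.6  1.7] w 0.0388 j7 4.2
[ 0.14  0.46 -0.08]
-89 t 18.96 p [ 0.5795 -0.2357  0.0659] F [-2.9  1.6  2.5] w 0.0389 j7 -24.7
[ 0.24  0.54 -0.1 ]
t 19.16 p [ 0.5795 -0.2357  0.0659] F [-2.7  0.3  4.4] w 0.0389 j7 -24.8
[0.21 0.71 0.06]
open t 19.53 p [ 0.5804 -0.2357  0.0658] F [ 0.2 -0.1 -0.5] w 0.0578 j7 -24.9
t 20.2 p [ 0.5794 -0.2353  0.1689] F [0.7 0.3 0.1] w 0.0579 j7 -27.1
t 21.94 p [ 0.542  -0.0644  0.2   ] F [-0.6  0.2 -0. ] w 0.058 j7 -62.1
314 212
```

View pics/g1.png

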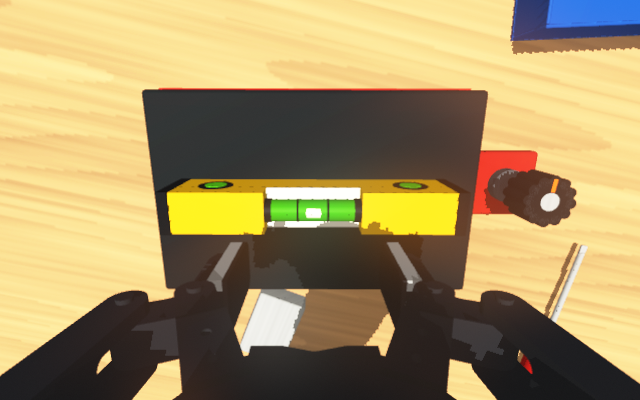

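View pics/g1b.png

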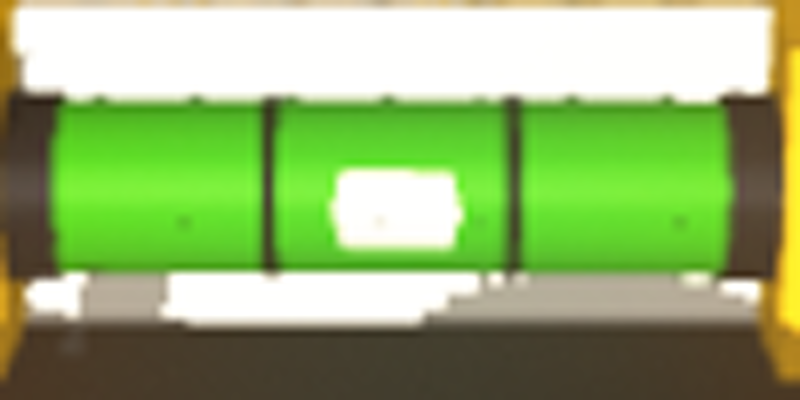

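The bubble now sits +0.5 mm from the middle (331–462 between lines at 269 and 512). Next I'll press with the fingers open along the level, one tip on each top block, in small steps against the wrist force.

```bash
cat >> h.py <<'E'
def fz(n=8):
    from rig import env,readout
    a=[]
    for _ in range(n): env.wait(0.03); a.append(readout.read_state()["ft_force"])
    return np.mean(a,0)
E
python3 - <<'E'
from h import *
from rig import *
effector.grip(0.085)
x,y=0.5424,-0.0640
env.move_straight([x,y,0.145],velocity=0.15); env.wait(.3); f0=fz(); print(f0); st()
z=0.145
while z>0.117:
    z-=0.002 if z>0.138 else 0.001
    env.move_straight([x,y,z],velocity=0.05); f=fz(3)-f0
    if f[2]>2: break
print(z,f); st(); snap("p1")
E
```

```text
[-0.17696228 -0.00929021  0.16299859]
t 23.47 p [ 0.5425 -0.064   0.1451] F [ 1.1  0.8 -0.4] w 0.0849 j7 -60.6
0.11999999999999997 [-1.522408    0.97638214  5.74676773]
t 30.82 p [ 0.5427 -0.0641  0.1211] F [-1.6  0.9  6. ] w 0.0851 j7 -59.8
```

View pics/p1.png

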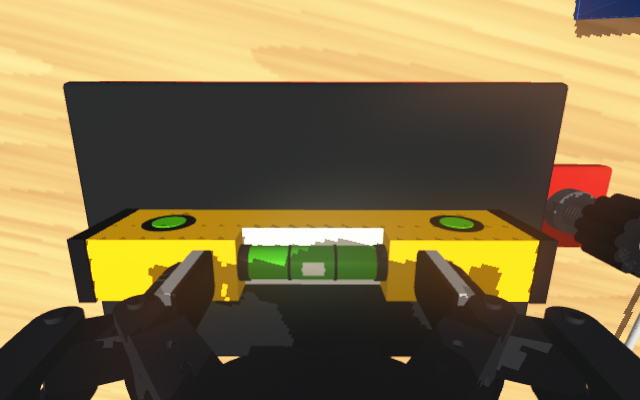

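Both fingertips rest on the two blocks, and the bubble at (313,268) lies between the lines at about 290 and 336. I'll bring the push up to 10 N.

```bash
python3 - <<'E'
from h import *
from rig import *
x,y=0.5424,-0.0640; z=0.120
f0=np.array([-.18,0,.16])
for _ in range(8):
    f=fz(8)-f0; print(round(z,5),np.round(f,2))
    if abs(f[2]-10)<0.8: break
    z-=np.clip((10-f[2])*0.00012,-0.0005,0.0005)
    env.move_straight([x,y,z],velocity=0.05)
env.wait(1.5); print(fz(10)-f0, np.round(readout.read_state()["torque"],2)); st(); snap("p2")
m=np.load("pics/p2.npy",allow_pickle=True).item(); im=cv2.imread("pics/p2.png")
cv2.imwrite("pics/p2b.png",cv2.resize(im[240:290,263:363],None,fx=8,fy=8,interpolation=cv2.INTER_CUBIC))
E
```

```text
0.12 [-1.69  0.48  6.1 ]
0.11953 [-2.43  0.59  8.77]
0.11938 [-3.3   0.82  9.24]
[-2.57964829  1.0312978   9.40661336] [-0.06  0.59 -0.07]
t 34.0 p [ 0.5427 -0.0641  0.1211] F [-2.6  1.1  9.4] w 0.0851 j7 -59.8
```

View pics/p2b.png

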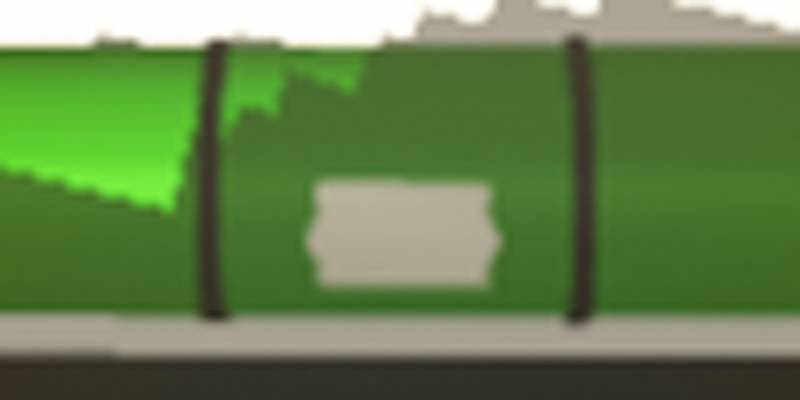

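The bubble is +0.4 mm from the middle under a 9.4 N push. I'll nudge it slightly, check the bench with the top camera, and hand in.

```bash
python3 - <<'E'
from h import *
from rig import *
env.move_straight([0.5424,-0.0640,0.1193],velocity=0.05); env.wait(1.0); print(fz(10)-[-.18,0,.16]); st()
cv2.imwrite("pics/z_top.png",grab_frame("top")[:,:,::-1]); snap("z_w")
E
```

```text
[-2.98476696  1.01978441  9.92065982]
t 35.63 p [ 0.5427 -0.0641  0.1211] F [-4.   1.6  9.8] w 0.0848 j7 -59.8
```

View pics/z_top.png

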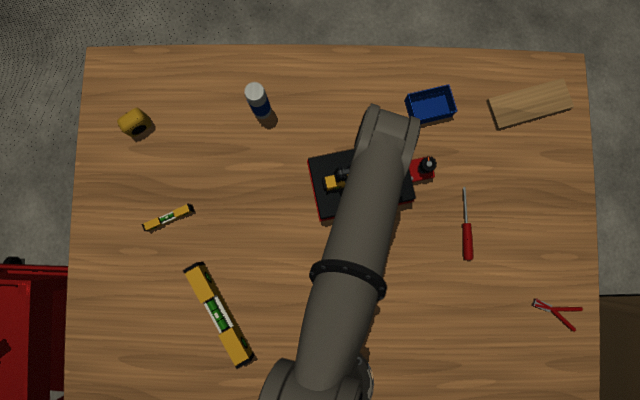

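View pics/z_w.png

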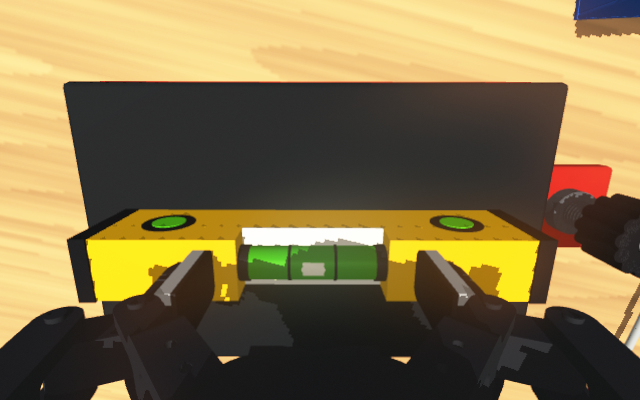

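The top view shows the can, bin, driver and other levels where they were; the block is hidden under the arm, but the wrist view at (275,315) earlier showed it in place. The bubble at (313,268) is between the lines and the push is 9.9 N, so I'll hand in.

```bash
python3 -c "
from rig import *
job.sign_off()"
```

```text
the job is handed in; nothing more can be done
```

I laid the 200 mm level lengthwise on the middle of the plate, pointing at the knob, let go of it, and turned the knob 89° clockwise in one grip. I then pressed one open fingertip on each top block and handed the job in at about 36 s, still pressing.

- **Level position:** it lay about 1.5 mm or less from the plate's middle, and in line with the plate to within about 0.1°.
- **Bubble:** it started 8.7 mm off towards the +y end. After the turn it was +0.5 mm from the middle, and +0.4 mm under a 9.4 N push. After a last small nudge it was still between the lines by eye; I did not measure it again.
- **Push:** the last reading was 9.9 N down, with about 3 N of sideways force. The level showed no visible shift.
- **Other things on the bench:** the can, bin, screwdriver and other levels looked unmoved in the last top view. The arm hid the steel block there, and I last saw it before pressing.
- **Measurements that disagreed:** two camera views differed by up to about 7 mm on the plate's middle. I used the closer wrist views, which agreed to 1–2 mm.

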